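Park the hot bearing-pot lid across the open vise with the lid lifter

TASK

The lid of the bearing wash pot is hot: pick up the orange-handled lid lifter, hook its two tines under the lid's red loop and carry the lid level to the blue vise, setting it down gently so that it is centred over the gap and lies flat on both jaws. Then unhook the lifter and stand it upright back on its cork pad. Never touch the lid or the pot with the robot, and do not disturb the green bottle, the measuring cup or the white spacer.

Things in the scene. Friction and masses are not known exactly. Their poses are not given: they have to be found in the camera images.
- pot: Fixed dark steel wash pot (outer diameter 110 mm, bore 102 mm, 70 mm tall) standing on a round white hot plate (diameter 124 mm, 35 mm high) with a black knob box on its +y side. Origin: centre of the hot plate's underside on the bench; the pot's rim is 105 mm above it. It stands to the robot's left or right.
- lid: Loose aluminium lid, about 0.18 kg (varies), 120 mm flange, 4 mm thick, lying on the pot rim; below it a plug 92 mm in diameter, 6 mm deep, sits in the pot with play. Origin: centre of the plug's flat underside, 99 mm above the bench at the start; flange top at z = 10 mm; z up. A red wire loop stands on it in its yz plane, open along its x axis from both sides.
- lid_bar (a point): Middle of the axis of the red loop's straight top bar (along the lid's y), 50 mm above the lid's origin, 40 mm above the flange top. The wire is 7 mm thick; the legs stand at y = -34 and +34 mm (slanting in at the top, straight bar 52 mm long), so the window under the bar is 61 mm wide and 36.5 mm high.
- lifter: Loose steel lid lifter, 0.16 kg, C-shaped from the side, standing on its two tines. x is the way the tines point, z up. Origin: underside of the tines, below the grip. Tines 6 mm thick, 8 mm wide, at y = -16 and +16 mm, run from the rear stem (x = -54 to -46 mm) to tips at x = +24 mm. On each, two bumps 5 mm high (x = -20 to -12 and +12 to +18 mm) bound a saddle 24 mm long.
- lifter_grip (a point): Where to grip the lifter, from above: on the axis of its orange handle, 90 mm above the lifter's origin. The handle is a straight bar 18 mm wide and 18 mm high along the lifter's x, from x = -65 to +50 mm, joined to the tines only by the rear stem.
- lifter_saddle (a point): Middle of the saddle between the bumps, straight below the grip, level with the tines' upper faces (6 mm above the lifter's underside). The loop bar rests across both tines here when the lid hangs.
- pad: Fixed cork pad 130 x 130 x 5 mm, home of the lifter. Origin: centre of its underside.
- vise: Fixed small blue bench vise at the bench's far edge, open. Origin: on the bench below the middle of the gap; x is the screw axis. Two jaws 70 mm wide (y) with aluminium pads facing the 50 mm gap; jaws reach from x = -50 to -25 and +25 to +50 mm. The flat jaw tops, 110 mm above the bench, are its highest parts. Screw and T handle stick out beyond the far edge.
- vise_jaws (a point): Middle of the gap at the level of the jaw tops, 110 mm above the bench. The lid's origin should end here.
- bottle: Loose straight-sided green degreaser bottle, diameter 64 mm, 260 mm tall with its white cap (body to 245 mm), pale label band, standing upright close to the pot, on one of the two sides from which the loop could be entered. Origin: centre of its underside.
- cup: Loose stainless measuring cup, rim diameter 60 mm, 50 mm tall, with a flat handle 55 mm long on its +y side; stands on the pot's other side. Origin: centre of its underside.
- spacer: Loose white plastic wheel spacer, a tube 24 mm in diameter and 22 mm tall standing near the cork pad. Origin: centre of its underside.
- tray: Fixed low grey tray 150 x 200 mm, at most 32 mm high with the skate parts in it (wheels, chrome axle, yellow shield pick, bearings), on the side opposite the pot. Origin: centre of its underside.
Not all that is in view belongs to the job. What is shaped like the lifter but turquoise is not meant.

How it is judged:
On the way, in this order (a step that is already met when the one before it is completed fails the run):
1. the lid hangs level on the lifter, clear above the pot (z of lid in the frame of pot above 0.115 m and horizontal distance between lid and pot below 0.05 m and angle between lid's own z axis and vertical below 0.25 rad and contact force between lifter and lid above 0.5 N), for 0.2 s.
2. the lid lies on the vise jaws, centred and flat, with the lifter no longer touching it (horizontal distance between lid and vise_jaws below 0.02 m and z of lid in the frame of vise below 0.114 m and angle between lid's own z axis and vertical below 0.06 rad and contact force between lid and vise above 0.5 N and contact force between lifter and lid below 0.1 N), for 0.2 s.
At the end, for the whole second after the job is handed in: The lid lies flat (within 3.5 degrees) on the vise jaws, its centre within 20 mm of the middle of the gap, at rest; the lifter stands upright on the cork pad, its origin within 50 mm of the pad's centre, at rest; bottle, cup and spacer are within 20 mm of where they were (horizontal distance between lid and vise_jaws below 0.02 m and z of lid in the frame of vise between 0.106 and 0.114 m and angle between lid's own z axis and vertical below 0.06 rad and linear speed of each of lid, lifter below 0.02 m/s and horizontal distance between lifter and pad below 0.05 m and height (world z) of lifter below 0.009 m and angle between lifter's own z axis and vertical below 0.1 rad and distance of each of bottle, cup, spacer from where it was at the start of the episode below 0.02 m); the robot touches nothing.
It fails at once if the robot touches the hot lid or pot (contact force between any of the fingers, the arm and lid above 0.3 N or contact force between any of the fingers, the arm and pot above 0.3 N).
It fails at once if the lid tips more than 23 degrees (angle between lid's own z axis and vertical above 0.4 rad).
It fails at once if the lid is dropped or slammed onto the vise (more than 25 N) (contact force between lid and vise above 25 N).
It fails at once if bottle, cup or spacer is knocked over or shifted by more than 20 mm (distance of any of bottle, cup, spacer from where it was at the start of the episode above 0.02 m or angle between bottle's own z axis and vertical above 0.3 rad).
It also fails if it takes over 72 s, if anything falls off the work surface, if the arm or the gripper's body presses on something with over 40 N, if the wrist force passes 120 N, or if a joint passes its speed limit or range.

ROBOT

A 6-joint arm with a two-finger parallel gripper is mounted at the origin on the work surface. World frame = base frame: x ahead of the robot, y to its left, z up, the work surface at z = 0. Lengths are in m, angles in rad, forces in N, time in s.
With the tool pointing down it reaches from about 0.35 to 0.8 m from the base axis. Payload 7.3 kg.
Tool frame: the origin (TCP) lies on the centre line of the jaws, within the pads' length; the fingertips stand 19 mm ahead of it and the grasp point (between the pads) is the TCP (env.nose_length is the distance from the TCP to the fingertips, in m); z points along the fingers, y is the direction in which the jaws open and shut (so a half turn about z gives the same grasp; the last joint's range is limited). The gripper opens to 85 mm and grips with 20 to 120 N. Pads are 22 mm wide; open, the fingers measure 114 mm over their backs; the gripper's body (76 mm by 85 mm) begins 54 mm behind the grasp point. The pads swing forward as they close: fully open they stand 13 mm farther back than shut.
Start: joints at [-1.393, 0.342, 1.524, -0, 1.275, -0.146], TCP at [0.167, -0.498, 0.25] pointing down, gripper open.
Joint ranges: [-2.53, 2.53], [-0.77, 2.02], [0.04, 2.7], [-1, 4.14], [0.28, 2.66], [-3.11, 3.11]. Speed limits (rad/s): [2.57, 2.57, 3.14, 3.14, 3.14, 3.14].

INTERFACE

Orientations are given as a 3x3 rotation matrix whose columns are the frame's x, y, z axes.
In Python, from bench import env gives the robot as it stands. The module is installed in compiled form; this text tells all that it offers.
- The arm moves only by the shell command python3 -m inch 'ROWS' [OPENING] [FORCE]. ROWS is a JSON object of lists of equal length, an entry for each row: "linear": the shift along the tool's x, y, z in cm, a list of three; "yaw": the turn about the tool's z in degrees. In form: {"linear": [[x, y, z], ...], "yaw": [yaw, ...]}. A call has exactly 8 rows; each row is the pose to reach, as a shift and turn from the pose commanded when the call began, along the tool's axes at that moment; what a row does not reach only later rows make up. A row lasts 1/8 s, in which the tool goes at most 62.5 mm and 10.7 degrees, less where a joint would pass 70% of its speed; a pose out of reach is approached as far as the arm can. A call with a gripper value outside its range is refused whole. OPENING is the gripper command: -1 is fully open, 1 is shut, values between are in proportion, set as the call begins (- or left out, the last holds). The fingers move at their own pace and stop on an object; FORCE is the grip in N (left out, the last holds). Time passes only in rows, so rows that repeat a pose let the fingers close, or fill a call up. It gives the time, the measured TCP pose, the force and the opening at its end, in the units of the state.
- env.read_state(): the state, without advancing time (a new reading comes with each control period).
- env.read_camera(name): name is "side" or "top"; returns a dict with "img" (400x640x3 uint8, blue, green, red), "fx", "fy", "cx", "cy" (pixels), "xyz" and "orientation" of the camera in the world. Camera axes: x right, y down, z forward; pixel columns grow to the right and rows downward; lengths in m; the calibration is good to about 2 mm. A picture is of the moment at which its call begins. There is no depth.
- env.close_job(): hands the job in, once; it reports no verdict.
The state is a dict: "time": time; "joint_positions": joint angles; "qvel": joint speeds; "tau": joint torques, N m; "tool_pos": TCP position; "orientation": TCP orientation; "contact_force": force on the tool from outside, world axes, zero at the start; "wrist_torque": the same for the moment, N m; "width": opening from 0.0 (shut) to 1.0 (fully open).
Only numpy, scipy, OpenCV 4.12 (cv2) and the standard library are available. Lean on these libraries where they do the work, as an engineer would, in place of code of your own. Each camera call takes 0.05 s, during which the arm holds its last target. There are 200 camera calls.

## Working session

There is one attempt and no reset: what is moved stays moved. The work goes in short steps, Python scripts to look and compute and a shell command to move; the robot and the scene stay as the last step left them, time stands still between calls to the robot, and variables do not carry over. Pictures are saved under pics/ and viewed, on a budget of 10 in all, crops included, one or two more only if the job needs it, and the job is handed in when it is done.

```bash
mkdir -p pics; cat > h.py <<'E'
import numpy as np, cv2
from bench import env
def ray(c,u,v):
    d=np.array([(u-c['cx'])/c['fx'],(v-c['cy'])/c['fy'],1.0]); R=np.array(c['orientation'])
    return np.array(c['xyz']),R@d
def onz(c,u,v,z):
    o,d=ray(c,u,v); return o+d*(z-o[2])/d[2]
def proj(c,p):
    q=np.array(c['orientation']).T@(np.array(p)-np.array(c['xyz'])); return np.array([c['fx']*q[0]/q[2]+c['cx'],c['fy']*q[1]/q[2]+c['cy']])
def blobs(c,lo,hi,n=4,amin=30):
    h=cv2.cvtColor(c['img'],cv2.COLOR_BGR2HSV); m=cv2.inRange(h,lo,hi)
    k,l,s,ce=cv2.connectedComponentsWithStats(m)
    o=[i for i in np.argsort(-s[:,4]) if i>0 and s[i,4]>=amin][:n]
    return [(ce[i].round(1),s[i].tolist(),l==i) for i in o]
E
python3 - <<'E'
from h import *
for n in ('side','top'):
    c=env.read_camera(n); cv2.imwrite(f'pics/{n}0.png',c['img']); np.save(f'{n}0.npy',c,allow_pickle=True)
    print(n,c['fx'],c['fy'],c['cx'],c['cy'],c['xyz'],np.round(c['orientation'],3).tolist())
s=env.read_state(); print({k:np.round(v,3).tolist() for k,v in s.items()}, env.nose_length)
E
```

```text
side 469.09933677171296 469.09933677171296 313.05201711442186 200.63893752118403 [ 0.424588   -0.93986599  0.69321223] [[1.0, -0.001, 0.007], [-0.007, -0.546, 0.838], [0.003, -0.838, -0.546]]
top 501.8594707628373 501.8594707628373 310.23682559964243 202.55905432659006 [ 0.3710792  -0.01063499  1.1902359 ] [[-0.019, -0.996, 0.088], [-1.0, 0.02, 0.013], [-0.015, -0.087, -0.996]]
{'time': 0.1, 'joint_positions': [-1.393, 0.343, 1.525, 0.0, 1.275, -0.146], 'qvel': [-0.0, -0.003, -0.002, -0.001, 0.001, 0.001], 'tau': [0.002, -43.445, -24.649, -0.0, 0.005, 0.0], 'tool_pos': [0.167, -0.497, 0.25], 'orientation': [[0.948, 0.318, -0.0], [0.318, -0.948, 0.001], [0.0, -0.001, -1.0]], 'contact_force': [-1.001, -0.332, -0.666], 'wrist_torque': [-0.02, 0.012, -0.01], 'width': 1.0} 0.019
```

View pics/top0.png

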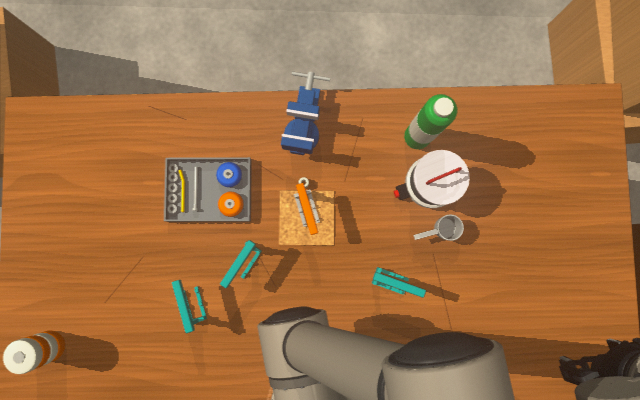

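View pics/side0.png

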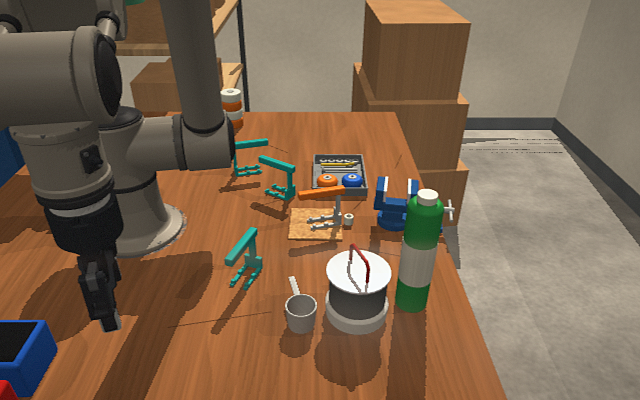

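Seen so far in the top view: the lifter's orange handle is at (307,208) on the cork pad. The lid's red loop runs from (427,184) to (467,168), with the bottle on the far side (base near (418,140), cap at (443,107)) and the cup at (449,228) on the robot's side. The vise is at (302,120).

Things that could be taken for the lifter:
- orange wheel in the tray at (229,204)
- three turquoise look-alikes at (238,264), (182,306) and (398,283)
- orange bands on the jar at (45,348)

I choose the orange handle at (307,208) and check it in close crops.

```bash
python3 - <<'E'
from h import *
C={n:np.load(f'{n}0.npy',allow_pickle=True).item() for n in('top','side')}
def crop(n,x,y): return cv2.resize(C[n]['img'][y:y+75,x:x+100],(400,300),interpolation=cv2.INTER_CUBIC)
im=np.vstack([np.hstack([crop('top',260,172),crop('side',280,175)]),np.hstack([crop('top',390,140),crop('side',310,235)])])
cv2.imwrite('pics/crop1.png',im)
t,s=C['top'],C['side']
for n,c in C.items():
  print(n)
  for nm,lo,hi in [('orange',(6,180,150),(14,255,255)),('red',(0,150,90),(4,255,255)),('red2',(174,150,90),(180,255,255)),('green',(50,120,40),(75,255,255)),('blue',(105,120,40),(125,255,255)),('white',(0,0,200),(180,25,255)),('cork',(14,80,150),(22,170,255))]:
    for ce,st,m in blobs(c,lo,hi,3,40):
      p=np.argwhere(m)[:,::-1].astype(np.float32); r=cv2.minAreaRect(p)
      print(nm,ce,st,'rect',cv2.boxPoints(r).round(1).tolist())
E
```

```text
top
orange [289.3 247.8] [0, 83, 640, 317, 108268] rect [[-6.800000190734863, 97.0999984741211], [633.2000122070312, 82.5999984741211], [640.2000122070312, 390.5], [0.10000000149011612, 405.0]]
orange [541.5 387.8] [510, 374, 66, 26, 1344] rect [[510.0, 374.0], [575.0, 374.0], [575.0, 399.0], [510.0, 399.0]]
orange [233.5 204.6] [220, 192, 22, 25, 117] rect [[219.0, 213.1999969482422], [226.0, 189.60000610351562], [244.1999969482422, 195.0], [237.3000030517578, 218.60000610351562]]
red [443.1 175.1] [426, 168, 35, 16, 88] rect [[425.29998779296875, 181.3000030517578], [459.5, 166.89999389648438], [460.5, 169.10000610351562], [426.20001220703125, 183.60000610351562]]
green [433.3 114.4] [418, 95, 38, 36, 617] rect [[412.29998779296875, 101.19999694824219], [451.1000061035156, 91.0], [459.0, 121.0999984741211], [420.20001220703125, 131.3000030517578]]
green [407.4 136.5] [405, 127, 8, 18, 66] rect [[401.8999938964844, 128.89999389648438], [408.0, 127.0], [412.8999938964844, 142.8000030517578], [406.79998779296875, 144.6999969482422]]
blue [305.  100.9] [288, 86, 31, 27, 457] rect [[287
[... 2823 characters left out ...]
, [358.0, 292.0], [332.8999938964844, 298.1000061035156]]
white [376.8 271.4] [361, 250, 30, 43, 713] rect [[360.8999938964844, 250.0], [386.6000061035156, 246.1999969482422], [392.8999938964844, 288.3999938964844], [367.20001220703125, 292.29998779296875]]
white [358.  270.7] [350, 250, 16, 42, 438] rect [[350.0, 250.0], [365.0, 250.0], [365.0, 291.0], [350.0, 291.0]]
cork [414.1  11.5] [366, 0, 105, 24, 1918] rect [[366.0, 23.0], [366.0, 0.0], [470.0, 0.0], [470.0, 23.0]]
cork [308.1 223.1] [288, 208, 46, 31, 1050] rect [[288.0, 238.0], [288.0, 208.0], [333.0, 208.0], [333.0, 238.0]]
cork [229.3  74.6] [221, 63, 21, 28, 371] rect [[221.0, 63.0], [241.0, 63.0], [241.0, 90.0], [221.0, 90.0]]
```

View pics/crop1.png

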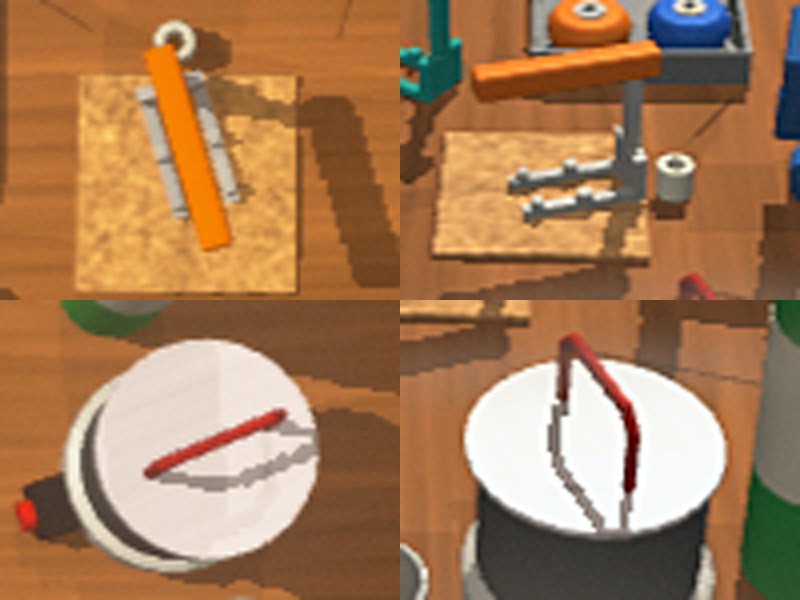

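The crops confirm the choice: a steel C-shaped lifter with its stem at the far end and its tines pointing back toward the robot. The spacer stands just behind the stem. Now I compute positions and check the vise in one crop.

```bash
cat > m.py <<'E'
from h import *
C={n:np.load(f'{n}0.npy',allow_pickle=True).item() for n in('top','side')}
t,s=C['top'],C['side']
def T(u,v,x0,y0): return ((u+.5)/4-.5+x0,(v+.5)/4-.5+y0)
def tri(a,b):
    o1,d1=ray(t,*a);o2,d2=ray(s,*b)
    k=np.linalg.lstsq(np.c_[d1,-d2],o2-o1,rcond=None)[0]; p,q=o1+k[0]*d1,o2+k[1]*d2
    return ((p+q)/2).round(4),round(float(np.linalg.norm(p-q)),4)
E
python3 - <<'E'
from m import *
a=onz(t,*T(159,49,260,172),.104);b=onz(t,*T(216.5,244.5,260,172),.104)
print('handle',a.round(4),b.round(4),'len',np.linalg.norm(a-b)); d=(b-a)/np.linalg.norm(b-a); print('grip',(a+65/115*(b-a)).round(4),'ang',np.degrees(np.arctan2(d[1],d[0])))
# handle ends triangulated (upper edge mids), side crop
print('tri rear',tri(T(159,49,260,172),T(658-400,44,280,175)),'front',tri(T(216.5,244.5,260,172),T(474-400,72,280,175)))
cs=[onz(t,*T(u,v,390,140),.109) for u,v in [(95,150),(318,150),(206,39),(206,257)]]
print('lid edge',np.round(cs,4).tolist(),'c',np.mean(cs,0).round(4))
e=[onz(s,*T(u,v,310,235),.109) for u,v in [(65,143),(326,143),(195,59),(195,232)]]; print('lid side',np.round(e,4).tolist(),np.mean(e,0))
A,B=T(152,170,390,140),T(282,113,390,140)
for z in(.149,):
  p,q=onz(t,*A,z),onz(t,*B,z); print('bar',p.round(4),q.round(4),((p+q)/2).round(4),np.linalg.norm(p-q))
print('bar tri',tri(A,T(172,40,310,235)),tri(B,T(228,105,310,235)))
print('cap',onz(t,443.5,107,.26),tri((443.5,107),(428,194)))
print('pad',[onz(t,u,v,.005).round(3).tolist() for u,v in [(279,190.5),(334,190.5),(334,245),(279,245)]])
print('spacer',onz(t,*T(175,41,260,172),.022), 'cup',onz(t,452,228,.05))
im=np.vstack([cv2.resize(t['img'][80:155,260:360],(800,600),interpolation=cv2.INTER_CUBIC)[:300*2]])
top=cv2.resize(t['img'][75:150,265:365],(400,300),interpolation=cv2.INTER_CUBIC)
sd=cv2.resize(s['img'][170:245,360:460],(400,300),interpolation=cv2.INTER_CUBIC)
cv2.imwrite('pics/crop2.png',np.hstack([top,sd]))
E
```

```text
handle [0.5081 0.0267 0.104 ] [ 0.4011 -0.0025  0.104 ] len 0.11095064345095752
grip [0.4476 0.0102 0.104 ] ang -164.7214911549351
tri rear (array([0.5079, 0.0266, 0.1059]), 0.0) front (array([ 0.3993, -0.0026,  0.1046]), 0.0035)
lid edge [[0.517, -0.2207, 0.109], [0.5145, -0.3409, 0.109], [0.5766, -0.2831, 0.109], [0.4577, -0.2781, 0.109]] c [ 0.5164 -0.2807  0.109 ]
lid side [[0.4547, -0.2813, 0.109], [0.576, -0.2816, 0.109], [0.5205, -0.2199, 0.109], [0.51, -0.3396, 0.109]] [ 0.51531707 -0.2805741   0.109     ]
bar [ 0.5005 -0.2421  0.149 ] [ 0.529  -0.3109  0.149 ] [ 0.5147 -0.2765  0.149 ] 0.07441818883707634
bar tri (array([ 0.5037, -0.2442,  0.14  ]), 0.0042) (array([ 0.5263, -0.3088,  0.1556]), 0.0034)
cap [ 0.62863401 -0.25289758  0.26      ] (array([ 0.6295, -0.2533,  0.2588]), 0.0011)
pad [[0.506, 0.079, 0.005], [0.503, -0.052, 0.005], [0.374, -0.049, 0.005], [0.377, 0.081, 0.005]]
spacer [0.52299817 0.0200601  0.022     ] cup [ 0.40718651 -0.31491057  0.05      ]
```

View pics/crop2.png

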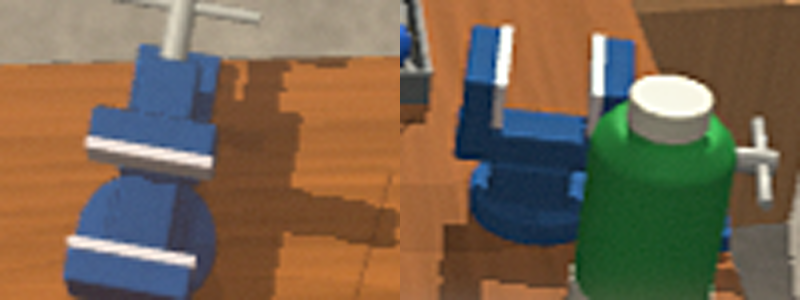

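The crop shows the two jaw pads' gap edges. The far one runs (86,149)–(212,167) and the near one (68,236)–(196,258), in 4x crop pixels.

```bash
cat > go.py <<'E'
import sys
from h import *
def go(x,y,z,yaw=None):
    s=env.read_state(); R=np.array(s['orientation']); p=np.array(s['tool_pos'])
    cur=np.degrees(np.arctan2(R[1,0],R[0,0])); 
    print('t',round(s['time'],2),'p',p.round(4),'yaw',round(cur,2),'q6',round(s['joint_positions'][5],2),'F',np.round(s['contact_force'],1),'w',round(s['width'],3))
    print('linear cm',(R.T@(np.array([x,y,z])-p)*100).round(2), 'yaw',None if yaw is None else round(-(((yaw-cur)+180)%360-180),2))
if __name__=='__main__': go(*map(float,sys.argv[1:]))
E
python3 - <<'E'
from m import *
P=[onz(t,*T(u,v,265,75),.11) for u,v in [(86,150),(212,168),(68,235),(196,257)]]
print(np.round(P,4),'c',np.mean(P,0).round(4)); print(np.linalg.norm(P[0]-P[1]),np.linalg.norm(P[0]+P[1]-P[2]-P[3])/2)
d=(P[0]+P[1]-P[2]-P[3]);print(np.degrees(np.arctan2(d[1],d[0])))
# side: top inner edges of jaws
Q=[onz(s,*T(u,v,360,170),.11) for u,v in [(112,27),(98,125),(194,36),(191,103)]];print(np.round(Q,4))
E
python3 go.py 0.447 0.010 0.20 15.3
```

```text
[[ 0.6667  0.0529  0.11  ]
 [ 0.6551 -0.0161  0.11  ]
 [ 0.6195  0.0634  0.11  ]
 [ 0.6057 -0.0064  0.11  ]] c [0.6368 0.0235 0.11  ]
0.06996512882121347 0.04933645002648712
-11.884205311288204
[[ 0.6178  0.0639  0.11  ]
 [ 0.5943 -0.047   0.11  ]
 [ 0.6666  0.0528  0.11  ]
 [ 0.6513 -0.0237  0.11  ]]
t 0.1 p [ 0.167  -0.4974  0.2497] yaw 18.55 q6 -0.15 F [-1.  -0.3 -0.7] w 1.0
linear cm [ 42.69 -39.19   5.03] yaw 3.25
```

Vise gap centre is (0.637, 0.0235), with a measured gap of 49 mm and width of 70 mm, which match the given sizes. Moving toward the lifter.

```bash
python3 -m inch '{"linear":[[1.7,-1.6,0.2],[5.5,-5.1,0.6],[9.8,-9,1.1],[14.1,-12.9,1.6],[18.4,-16.9,2.1],[22.6,-20.8,2.6],[26.9,-24.7,3.1],[31.2,-28.6,3.6]],"yaw":[0.4,0.8,1.2,1.6,2,2.4,2.8,3.25]}' -1 60; python3 go.py 0.447 0.010 0.13 15.3
```

```text
time: 1.1
tool_pos: [0.3724, -0.1256, 0.2142]
orientation: [[0.965, 0.263, 0.0], [0.263, -0.965, -0.0], [0.0, 0.0, -1.0]]
contact_force: [0.7, -0.6, 0.3]
width: 1.0
t 1.1 p [ 0.3724 -0.1256  0.2142] yaw 15.27 q6 0.78 F [ 0.7 -0.6  0.3] w 1.0
linear cm [ 10.77 -11.12   8.41] yaw -0.03
```

```bash
python3 -m inch '{"linear":[[3.5,-3.6,1],[7,-7.2,2.5],[9.5,-9.8,4.5],[10.77,-11.12,6.5],[10.77,-11.12,8],[10.77,-11.12,8.41],[10.77,-11.12,8.41],[10.77,-11.12,8.41]],"yaw":[0,0,0,0,0,0,0,0]}'; python3 go.py 0.447 0.010 0.095 15.3
```

```text
time: 2.1
tool_pos: [0.4467, 0.008, 0.1308]
orientation: [[0.965, 0.263, 0.001], [0.263, -0.965, -0.0], [0.001, 0.001, -1.0]]
contact_force: [0.8, 0.7, 0.3]
width: 1.0
t 2.1 p [0.4467 0.008  0.1308] yaw 15.27 q6 1.15 F [0.8 0.7 0.3] w 1.0
linear cm [ 0.08 -0.18  3.58] yaw -0.03
```

```bash
python3 - <<'E'
from h import *
t=env.read_camera('top');s=env.read_camera('side')
r=lambda c,x,y: cv2.resize(c['img'][y:y+100,x:x+133],(400,300),interpolation=cv2.INTER_CUBIC)
cv2.imwrite('pics/g1.png',np.hstack([r(t,240,150),r(s,270,140)]))
E
```

```text
(no output)
```

View pics/g1.png

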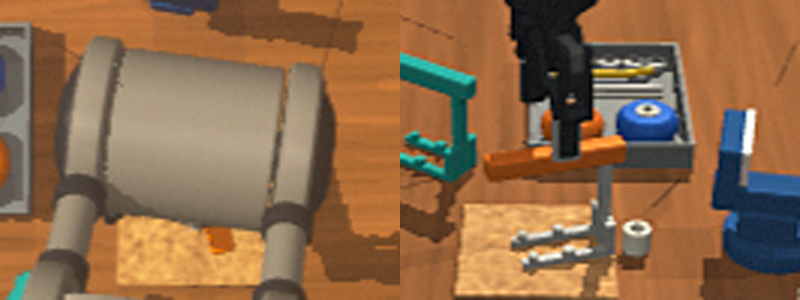

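The side view shows the near finger beside the handle (crop (570,150)), just ahead of the stem. Now descend and close.

```bash
python3 -m inch '{"linear":[[0,0,0.5],[0,0,1.3],[0,0,2.1],[0,0,2.9],[0,0,3.4],[0,0,3.58],[0,0,3.58],[0,0,3.58]],"yaw":[0,0,0,0,0,0,0,0]}'; python3 -m inch '{"linear":[[0,0,0],[0,0,0],[0,0,0],[0,0,0],[0,0,0],[0,0,0],[0,0,0],[0,0,0]],"yaw":[0,0,0,0,0,0,0,0]}' 1 60; python3 go.py 0.447 0.010 0.095 15.3
```

```text
time: 3.2
tool_pos: [0.4466, 0.0083, 0.0946]
orientation: [[0.965, 0.264, 0.001], [0.264, -0.965, -0.0], [0.0, 0.0, -1.0]]
contact_force: [0.2, -0.3, -0.3]
width: 0.999
time: 4.2
tool_pos: [0.4464, 0.0083, 0.0944]
orientation: [[0.965, 0.264, -0.0], [0.264, -0.965, -0.0], [-0.0, 0.0, -1.0]]
contact_force: [-0.4, 0.3, 0.9]
width: 0.196
t 4.2 p [0.4464 0.0083 0.0944] yaw 15.3 q6 1.15 F [-0.4  0.3  0.9] w 0.196
linear cm [ 0.11 -0.14 -0.06] yaw 0.0
```

```bash
python3 -m inch '{"linear":[[0,0,-0.5],[0,0,-2],[0,0,-5],[0,0,-9],[0,0,-13],[0,0,-17],[0,0,-19.5],[0,0,-20.5]],"yaw":[0,0,0,-5,-12,-20,-29,-38]}'; python3 go.py 0.474 -0.297 0.30 201
```

```text
time: 5.2
tool_pos: [0.4466, 0.0084, 0.3012]
orientation: [[0.593, 0.805, 0.003], [0.805, -0.593, -0.0], [0.001, 0.002, -1.0]]
contact_force: [-0.0, -0.5, -1.5]
width: 0.203
t 5.2 p [0.4466 0.0084 0.3012] yaw 53.61 q6 0.48 F [-0.  -0.5 -1.5] w 0.203
linear cm [-22.96  20.32   0.14] yaw -147.39
```

```bash
python3 - <<'E'
from h import *
s=env.read_camera('side'); cv2.imwrite('pics/g2.png',s['img'])
E
```

```text
(no output)
```

View pics/g2.png

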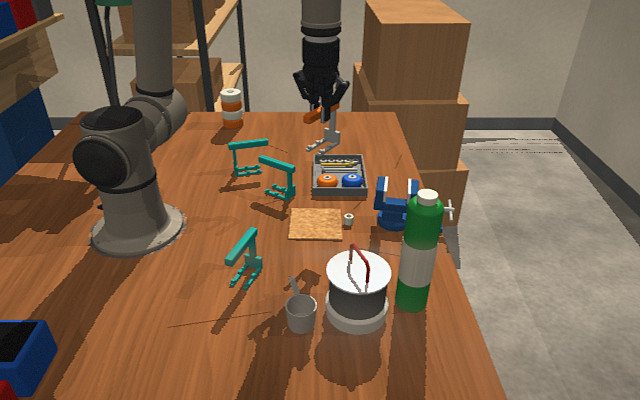

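The side view shows the lifter held upright by the handle at (320,110). The pad is empty and the spacer at (348,219) is undisturbed.

```bash
python3 -m inch '{"linear":[[-0.8,0.7,0],[-2.5,2.2,0],[-5,4.4,0],[-8,7,0],[-11,9.7,0],[-14,12.4,0],[-17,15,0],[-20,17.7,0]],"yaw":[-6,-15,-24.5,-34,-43.5,-53,-62.5,-72]}'; python3 go.py 0.474 -0.297 0.30 201
```

```text
time: 6.25
tool_pos: [0.4685, -0.2589, 0.2989]
orientation: [[-0.58, 0.814, -0.001], [0.814, 0.58, 0.001], [0.001, -0.0, -1.0]]
contact_force: [0.6, 0.3, -1.4]
width: 0.199
t 6.25 p [ 0.4685 -0.2589  0.2989] yaw 125.46 q6 -1.27 F [ 0.6  0.3 -1.4] w 0.199
linear cm [-3.42 -1.76 -0.11] yaw -75.54
```

```bash
python3 -m inch '{"linear":[[-0.6,-0.3,0],[-1.3,-0.7,0],[-2,-1,0],[-2.7,-1.4,0],[-3.1,-1.6,0],[-3.4,-1.76,0],[-3.42,-1.76,0],[-3.42,-1.76,0]],"yaw":[-9.5,-19.5,-29.5,-39.5,-49.5,-59.5,-68.5,-75.5]}'; python3 -m inch '{"linear":[[0,0,0],[0,0,0],[0,0,0],[0,0,0],[0,0,0],[0,0,0],[0,0,0],[0,0,0]],"yaw":[0,0,0,0,0,0,0,0]}';  python3 go.py 0.474 -0.297 0.209 201
python3 - <<'E'
from h import *
t=env.read_camera('top');s=env.read_camera('side')
r=lambda c,x,y: cv2.resize(c['img'][y:y+150,x:x+100],(400,600),interpolation=cv2.INTER_CUBIC)
cv2.imwrite('pics/g3.png',np.hstack([r(t,400,110),r(s,300,155)]))
np.save('top3.npy',t);np.save('side3.npy',s)
E
```

```text
time: 7.25
tool_pos: [0.474, -0.2957, 0.2987]
orientation: [[-0.934, -0.357, -0.001], [-0.357, 0.934, 0.001], [0.001, 0.001, -1.0]]
contact_force: [-0.6, 0.1, -1.9]
width: 0.197
time: 8.25
tool_pos: [0.4742, -0.2959, 0.2994]
orientation: [[-0.935, -0.355, 0.0], [-0.355, 0.935, -0.0], [-0.0, -0.0, -1.0]]
contact_force: [0.6, 1.2, -1.4]
width: 0.2
t 8.25 p [ 0.4742 -0.2959  0.2994] yaw -159.2 q6 -2.63 F [ 0.6  1.2 -1.4] w 0.2
linear cm [ 0.06 -0.1   9.04] yaw -0.2
```

View pics/g3.png

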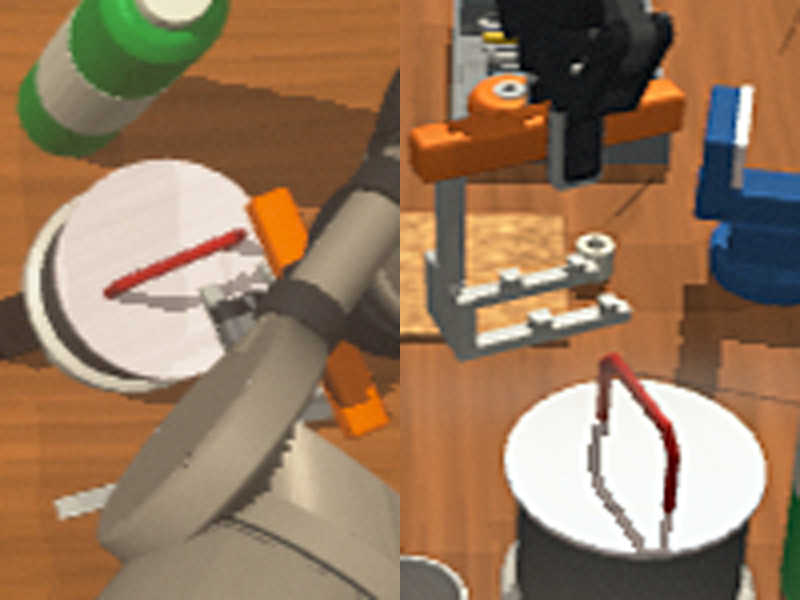

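The side view shows both tines ahead of the loop: tips at crop (632,312) and (615,265), loop bar from (610,358) to (672,430). I check the held lifter's pose and the bar's heading by projection.

```bash
python3 - <<'E'
from m import *
t=np.load('top3.npy',allow_pickle=True).item();s=np.load('side3.npy',allow_pickle=True).item()
a=np.radians(20.8);d=np.array([np.cos(a),np.sin(a),0]);n=np.array([-d[1],d[0],0])
tcp=np.array([.4742,-.2959,.2994]);o=tcp-[0,0,.0894]
pc=lambda c,p,x0,y0:((proj(c,p)-[x0,y0]+.5)*4-.5).round(0)
for y in(-16,16): print('tip',y,pc(s,o+d*.024+n*y/1e3+[0,0,.003],300,155)+[400,0])
for x in (-.065,.05): print('handle ends top',pc(t,o+d*x+[0,0,.099],400,110), pc(s,o+d*x+[0,0,.099],300,155)+[400,0])
for yaw in(18,21,24):
  a=np.radians(yaw);n=np.array([-np.sin(a),np.cos(a),0]);c0=np.array([.516,-.2805,.149])
  print(yaw,[(pc(t,c0+n*k,400,110).tolist(),(pc(s,c0+n*k,300,155)+[400,0]).tolist()) for k in(-.026,.026)], [(pc(t,c0+n*k-[0,0,.0385],400,110).tolist(),(pc(s,c0+n*k-[0,0,.0385],300,155)+[400,0]).tolist()) for k in(-.034,.034)])
E
```

```text
tip -16 [623. 311.]
tip 16 [591. 270.]
handle ends top [376. 437.] [411. 139.]
handle ends top [271. 196.] [676.  86.]
18 [([232.0, 243.0], [665.0, 431.0]), ([138.0, 275.0], [620.0, 361.0])] [([226.0, 249.0], [667.0, 507.0]), ([107.0, 290.0], [609.0, 414.0])]
21 [([231.0, 240.0], [668.0, 430.0]), ([139.0, 278.0], [617.0, 361.0])] [([225.0, 246.0], [670.0, 506.0]), ([109.0, 293.0], [606.0, 415.0])]
24 [([229.0, 238.0], [670.0, 429.0]), ([140.0, 280.0], [614.0, 362.0])] [([223.0, 243.0], [674.0, 505.0]), ([110.0, 296.0], [602.0, 416.0])]
```

Projected and observed positions agree. The lifter sits about 3 mm forward in the grip and the loop heading is about 23.3°, so I correct both and descend to hook height.

```bash
python3 -m inch '{"linear":[[0.1,-0.1,0.5],[0.2,-0.2,2],[0.33,-0.26,4],[0.33,-0.26,6],[0.33,-0.26,7.6],[0.33,-0.26,8.6],[0.33,-0.26,8.84],[0.33,-0.26,8.84]],"yaw":[-1,-2,-2.5,-2.5,-2.5,-2.5,-2.5,-2.5]}'; python3 go.py 0.513 -0.2817 0.211 203.3
python3 - <<'E'
from h import *
t=env.read_camera('top');s=env.read_camera('side')
r=lambda c,x,y: cv2.resize(c['img'][y:y+75,x:x+100],(600,450),interpolation=cv2.INTER_CUBIC)
cv2.imwrite('pics/g4.png',r(s,310,205))
E
python3 go.py 0.513 -0.2817 0.211 203.3
```

```text
time: 9.35
tool_pos: [0.4721, -0.2996, 0.2112]
orientation: [[-0.918, -0.396, 0.0], [-0.396, 0.918, -0.0], [-0.0, -0.0, -1.0]]
contact_force: [-0.4, -0.2, -1.0]
width: 0.199
t 9.35 p [ 0.4721 -0.2996  0.2112] yaw -156.69 q6 -2.68 F [-0.4 -0.2 -1. ] w 0.199
linear cm [-4.46  0.03  0.02] yaw 0.01
t 9.45 p [ 0.4723 -0.2997  0.2116] yaw -156.69 q6 -2.68 F [-0.1  0.8 -1.5] w 0.199
linear cm [-4.45  0.04  0.06] yaw 0.01
```

View pics/g4.png

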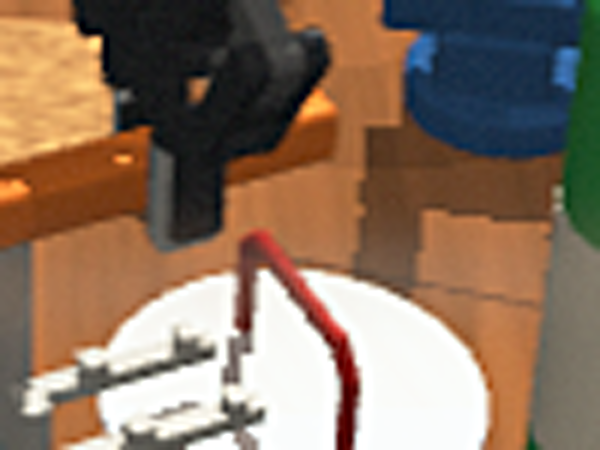

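The tines sit at the loop's entry, tips at (215,348) and (262,410), between the two legs at (245,290) and (348,400) and below the bar. Advancing.

```bash
python3 -m inch '{"linear":[[-0.4,0,0],[-1.1,0,0],[-1.9,0,0],[-2.7,0,0],[-3.5,0,0],[-4.1,0,0],[-4.4,0,0],[-4.45,0,0]],"yaw":[0,0,0,0,0,0,0,0]}'; python3 - <<'E'
from h import *
s=env.read_camera('side')
r=lambda c,x,y: cv2.resize(c['img'][y:y+75,x:x+100],(600,450),interpolation=cv2.INTER_CUBIC)
cv2.imwrite('pics/g5.png',r(s,310,205))
E
python3 go.py 0.513 -0.2817 0.231 203.3
```

```text
time: 10.45
tool_pos: [0.513, -0.2818, 0.2109]
orientation: [[-0.918, -0.396, -0.0], [-0.396, 0.918, -0.0], [0.0, 0.0, -1.0]]
contact_force: [0.4, -0.1, -1.3]
width: 0.199
t 10.5 p [ 0.5129 -0.2818  0.211 ] yaw -156.69 q6 -2.61 F [ 0.1 -0.2 -1.7] w 0.199
linear cm [-0.01  0.01 -2.  ] yaw 0.01
```

View pics/g5.png

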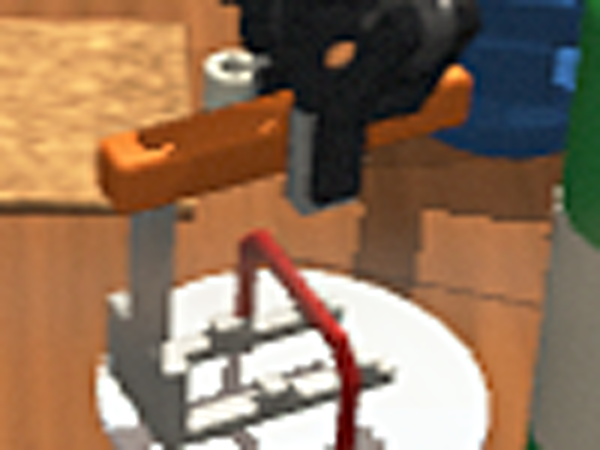

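The bar sits over the middle of the saddle, with the bumps at (270,388) and (378,372) either side. Lifting slowly.

```bash
python3 -m inch '{"linear":[[0,0,-0.7],[0,0,-1.3],[0,0,-1.6],[0,0,-1.8],[0,0,-2.0],[0,0,-2.3],[0,0,-2.7],[0,0,-3.2]],"yaw":[0,0,0,0,0,0,0,0]}';python3 -m inch '{"linear":[[0,0,-0.6],[0,0,-1.3],[0,0,-2.1],[0,0,-3],[0,0,-3.8],[0,0,-4.4],[0,0,-4.6],[0,0,-4.6]],"yaw":[0,0,0,0,0,0,0,0]}'; python3 - <<'E'
from h import *
s=env.read_camera('side')
r=lambda c,x,y: cv2.resize(c['img'][y:y+105,x:x+140],(700,525),interpolation=cv2.INTER_CUBIC)
cv2.imwrite('pics/g6.png',r(s,300,175))
E
python3 go.py 0.634 0.0223 0.289 203.3
```

```text
time: 11.5
tool_pos: [0.5129, -0.2819, 0.2432]
orientation: [[-0.918, -0.396, -0.0], [-0.396, 0.918, 0.0], [0.0, 0.0, -1.0]]
contact_force: [-0.2, -0.3, -3.2]
width: 0.201
time: 12.5
tool_pos: [0.5129, -0.2818, 0.2889]
orientation: [[-0.918, -0.396, -0.0], [-0.396, 0.918, 0.0], [0.0, 0.0, -1.0]]
contact_force: [0.8, 0.7, -2.9]
width: 0.2
t 12.55 p [ 0.5128 -0.2818  0.2887] yaw -156.7 q6 -2.61 F [ 0.   0.1 -2.7] w 0.201
linear cm [-2.316e+01  2.314e+01 -2.000e-02] yaw -0.0
```

View pics/g6.png

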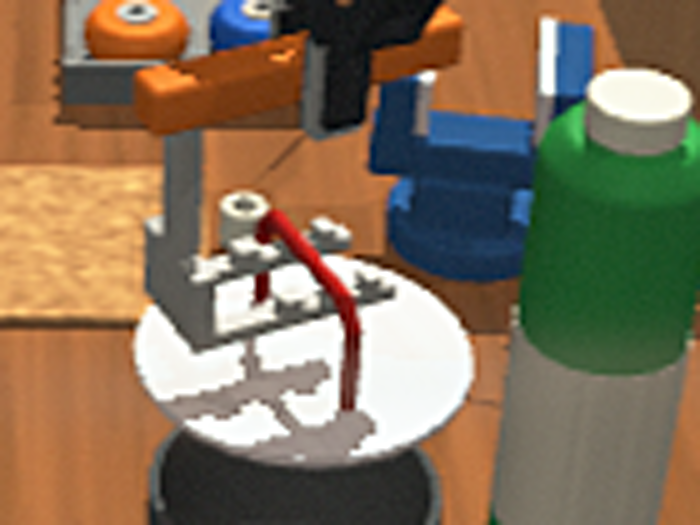

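The lid hangs level from the bar in the saddle, clear of the pot, and the force is up by about 1.7 N. I carry it first away from the bottle, then to the vise.

```bash
python3 -m inch '{"linear":[[-0.1,0.5,0],[-0.4,1.8,0],[-1,4,0],[-1.7,6.7,0],[-3.3,9.2,0],[-5.4,11.3,0],[-7.5,13.4,0],[-9.6,15.5,0]],"yaw":[0,0,0,0,0,0,0,0]}';python3 -m inch '{"linear":[[-2.6,1.5,0],[-5.2,2.9,0],[-7.8,4.4,0],[-10.1,5.7,0],[-11.9,6.6,0],[-12.9,7.2,0],[-13.4,7.5,0],[-13.6,7.6,0]],"yaw":[0,0,0,0,0,0,0,0]}';python3 -m inch '{"linear":[[0,0,0],[0,0,0],[0,0,0],[0,0,0],[0,0,0],[0,0,0],[0,0,0],[0,0,0]],"yaw":[0,0,0,0,0,0,0,0]}'
python3 go.py 0.634 0.0223 0.243 203.3
python3 - <<'E'
from h import *
t=env.read_camera('top');s=env.read_camera('side'); np.save('top7.npy',t);np.save('side7.npy',s)
r=lambda c,x,y: cv2.resize(c['img'][y:y+150,x:x+100],(400,600),interpolation=cv2.INTER_CUBIC)
cv2.imwrite('pics/g7.png',np.hstack([r(t,250,60),r(s,340,110)]))
E
```

```text
time: 13.55
tool_pos: [0.5396, -0.0997, 0.2891]
orientation: [[-0.918, -0.396, 0.0], [-0.396, 0.918, 0.0], [-0.0, 0.0, -1.0]]
contact_force: [-0.2, -0.2, -3.1]
width: 0.2
time: 14.55
tool_pos: [0.6344, 0.0221, 0.289]
orientation: [[-0.918, -0.396, -0.0], [-0.396, 0.918, -0.0], [0.0, -0.0, -1.0]]
contact_force: [0.0, 0.2, -3.5]
width: 0.194
time: 15.55
tool_pos: [0.6346, 0.0221, 0.289]
orientation: [[-0.918, -0.396, -0.0], [-0.396, 0.918, -0.0], [0.0, -0.0, -1.0]]
contact_force: [0.4, -0.2, -3.1]
width: 0.201
t 15.55 p [0.6346 0.0221 0.289 ] yaw -156.7 q6 -2.06 F [ 0.4 -0.2 -3.1] w 0.201
linear cm [0.05 0.04 4.6 ] yaw 0.0
```

View pics/g7.png

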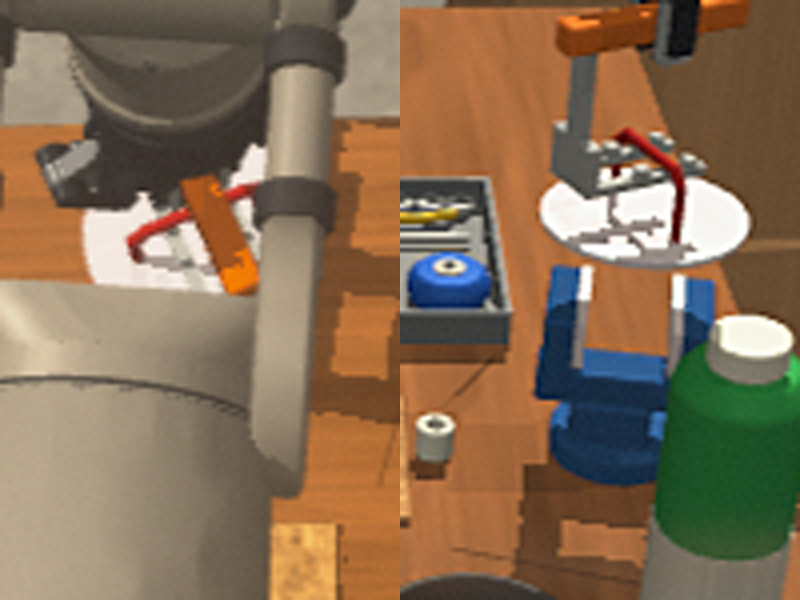

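The lid hangs level over the vise. In the side crop its ellipse spans x 540–750 and y 176–265. I compute its centre numerically from here, as my picture budget is used up.

```bash
cat > lid.py <<'E'
from h import *
def lidc(s,z,box):
    x,y,w,h=box; g=cv2.cvtColor(s['img'],cv2.COLOR_BGR2HSV)
    m=cv2.inRange(g,(0,0,190),(180,40,255)); k=np.zeros_like(m); k[y:y+h,x:x+w]=m[y:y+h,x:x+w]
    n,l,st,_=cv2.connectedComponentsWithStats(k); pts=np.vstack([np.argwhere(l==i)[:,::-1] for i in range(1,n) if st[i,4]>25])
    W=np.array([onz(s,*p,z)[:2] for p in cv2.convexHull(pts.astype(np.float32))[:,0]]).astype(np.float32)
    c,r=cv2.minEnclosingCircle(W); A=np.c_[2*W,np.ones(len(W))];q=np.linalg.lstsq(A,(W**2).sum(1),rcond=None)[0]
    print('enclosing',np.round(c,4),round(r,4),'fit',q[:2].round(4),round(float(np.sqrt(q[2]+q[0]**2+q[1]**2)),4))
E
python3 - <<'E'
from lid import *
s=np.load('side7.npy',allow_pickle=True).item()
for z in(.165,.169): lidc(s,z,(372,145,60,35))
for p in [(.5,.5)]: print([onz(s,340+u/4,110+v/4,.169).round(4) for u,v in[(140,215),(350,215),(245,176),(245,265)]])
s=np.load('side0.npy',allow_pickle=True).item(); lidc(s,.109,(324,248,70,48))
E
```

```text
enclosing [0.6384 0.0326] 0.0608 fit [0.6387 0.0309] 0.0589
enclosing [0.6368 0.0253] 0.0603 fit [0.6371 0.0235] 0.0585
[array([0.577 , 0.0208, 0.169 ]), array([0.6994, 0.0207, 0.169 ]), array([0.6462, 0.0698, 0.169 ]), array([ 0.6286, -0.0372,  0.169 ])]
enclosing [ 0.5148 -0.2803] 0.0603 fit [ 0.5149 -0.2802] 0.0597
```

Measured lid centre is about (0.637, 0.024), on the target. Lowering gently.

```bash
python3 -m inch '{"linear":[[0,0,0.4],[0,0,1],[0,0,1.7],[0,0,2.4],[0,0,3],[0,0,3.5],[0,0,3.8],[0,0,4]],"yaw":[0,0,0,0,0,0,0,0]}'; python3 -m inch '{"linear":[[0,0,0.15],[0,0,0.3],[0,0,0.45],[0,0,0.6],[0,0,0.75],[0,0,0.9],[0,0,1.05],[0,0,1.2]],"yaw":[0,0,0,0,0,0,0,0]}'; python3 -m inch '{"linear":[[0,0,0.15],[0,0,0.3],[0,0,0.3],[0,0,0.3],[0,0,0.3],[0,0,0.3],[0,0,0.3],[0,0,0.3]],"yaw":[0,0,0,0,0,0,0,0]}'; python3 - <<'E'
from lid import *
s=env.read_camera('side'); np.save('side8.npy',s)
for z in(.120,): lidc(s,z,(372,150,60,50))
E
```

```text
time: 16.65
tool_pos: [0.6346, 0.0221, 0.2489]
orientation: [[-0.918, -0.396, 0.0], [-0.396, 0.918, -0.0], [-0.0, -0.0, -1.0]]
contact_force: [-0.1, 0.1, -2.9]
width: 0.2
time: 17.65
tool_pos: [0.6347, 0.0221, 0.2372]
orientation: [[-0.918, -0.396, 0.001], [-0.396, 0.918, -0.0], [-0.001, -0.0, -1.0]]
contact_force: [-0.3, -0.5, -1.0]
width: 0.204
time: 18.65
tool_pos: [0.6346, 0.0221, 0.234]
orientation: [[-0.918, -0.396, 0.0], [-0.396, 0.918, -0.0], [0.0, -0.0, -1.0]]
contact_force: [0.3, 0.3, -1.6]
width: 0.194
enclosing [0.6437 0.0022] 0.0765 fit [0.6455 0.0088] 0.0665
```

The wrist force shows the lid's weight has come off at the expected height. Lowering further so the bumps clear the bar, with a picture to check before backing out.

```bash
python3 -m inch '{"linear":[[0,0,0.2],[0,0,0.5],[0,0,0.8],[0,0,1],[0,0,1.1],[0,0,1.1],[0,0,1.1],[0,0,1.1]],"yaw":[0,0,0,0,0,0,0,0]}'; python3 - <<'E'
from lid import *
s=env.read_camera('side'); np.save('side9.npy',s)
lidc(s,.120,(372,150,60,42)); lidc(s,.120,(372,150,44,45))
cv2.imwrite('pics/g8.png',cv2.resize(s['img'][125:215,350:470],(800,600),interpolation=cv2.INTER_CUBIC))
E
```

```text
time: 19.7
tool_pos: [0.6346, 0.0221, 0.2231]
orientation: [[-0.918, -0.396, 0.0], [-0.396, 0.918, -0.0], [-0.0, -0.0, -1.0]]
contact_force: [0.5, 0.1, -2.6]
width: 0.198
enclosing [0.6429 0.0091] 0.0694 fit [0.642 0.015] 0.0623
enclosing [0.6361 0.0231] 0.0597 fit [0.6361 0.0226] 0.0582
```

View pics/g8.png

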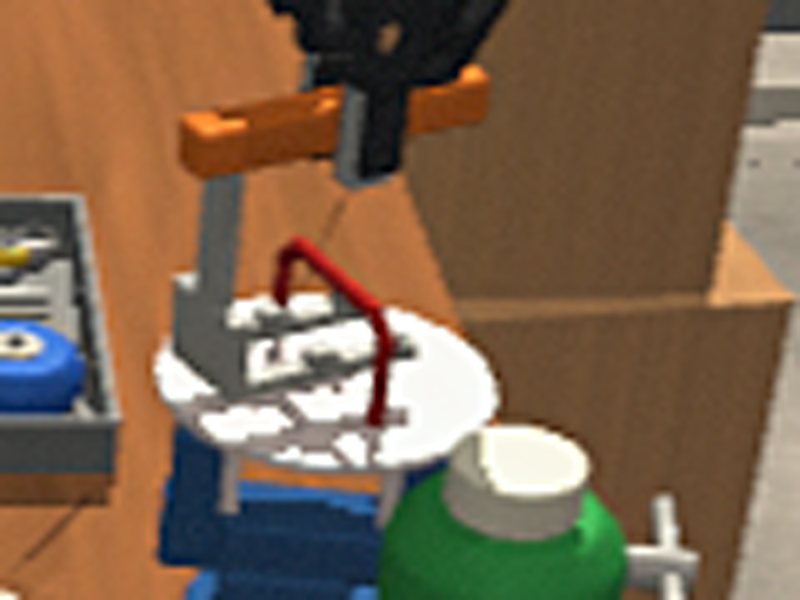

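The lid lies flat on the jaws: centre (0.636, 0.023), fitted radius 60 mm. The tines are below the bar, which runs from (297,243) to (385,325). Backing out, then up.

```bash
python3 -m inch '{"linear":[[0.3,0,0],[0.9,0,0],[1.7,0,0],[2.6,0,0],[3.6,0,0],[4.7,0,0],[5.7,0,0],[6.5,0,0]],"yaw":[0,0,0,0,0,0,0,0]}'; python3 -m inch '{"linear":[[1.5,0,-0.3],[3,0,-1],[4,0,-2],[4.5,0,-2.5],[4.5,0,-2.5],[4.5,0,-2.5],[4.5,0,-2.5],[4.5,0,-2.5]],"yaw":[0,0,0,0,0,0,0,0]}'; python3 go.py 0.440 0.015 0.15 195; python3 - <<'E'
from lid import *
s=env.read_camera('side'); np.save('side10.npy',s)
lidc(s,.120,(372,150,44,45))
E
```

```text
time: 20.75
tool_pos: [0.5743, -0.0039, 0.2231]
orientation: [[-0.918, -0.395, 0.0], [-0.395, 0.918, -0.0], [-0.0, -0.0, -1.0]]
contact_force: [-0.4, -0.5, -1.4]
width: 0.204
time: 21.75
tool_pos: [0.5336, -0.0213, 0.2477]
orientation: [[-0.918, -0.396, -0.001], [-0.396, 0.918, 0.0], [0.0, 0.0, -1.0]]
contact_force: [-0.4, -0.4, -1.6]
width: 0.197
t 21.75 p [ 0.5336 -0.0213  0.2477] yaw -156.68 q6 -2.16 F [-0.4 -0.4 -1.6] w 0.197
linear cm [7.16 7.04 9.77] yaw 8.32
enclosing [0.6363 0.0236] 0.0601 fit [0.6359 0.0239] 0.0593
```

Lid unmoved at (0.636, 0.024). Now the lifter goes back to the pad centre (0.440, 0.015).

```bash
python3 -m inch '{"linear":[[0.8,0.8,0],[2.2,2.2,1],[3.8,3.8,3],[5.3,5.3,6],[6.4,6.4,9],[6.97,6.96,11],[6.97,6.96,11.77],[6.97,6.96,11.77]],"yaw":[0,0,0,0,0,0,0,0]}'; python3 go.py 0.442 0.015 0.0948; python3 -m inch '{"linear":[[0,0,0.6],[0,0,1.4],[0,0,2.2],[0,0,2.8],[0,0,3.1],[0,0,3.3],[0,0,3.4],[0,0,3.5]],"yaw":[0,0,0,0,0,0,0,0]}'; python3 go.py 0.442 0.015 0.0944
```

```text
time: 22.8
tool_pos: [0.4423, 0.0149, 0.1305]
orientation: [[-0.918, -0.396, 0.0], [-0.396, 0.918, -0.0], [-0.0, -0.0, -1.0]]
contact_force: [0.8, 0.9, -2.3]
width: 0.203
t 22.8 p [0.4423 0.0149 0.1305] yaw -156.7 q6 -2.12 F [ 0.8  0.9 -2.3] w 0.203
linear cm [0.02 0.02 3.57] yaw None
time: 23.8
tool_pos: [0.4422, 0.0149, 0.0954]
orientation: [[-0.918, -0.396, 0.0], [-0.396, 0.918, -0.0], [-0.0, -0.0, -1.0]]
contact_force: [0.6, 0.4, -1.9]
width: 0.199
t 23.8 p [0.4422 0.0149 0.0954] yaw -156.7 q6 -2.12 F [ 0.6  0.4 -1.9] w 0.199
linear cm [0.01 0.02 0.1 ] yaw None
```

```bash
python3 -m inch '{"linear":[[0,0,0.05],[0,0,0.08],[0,0,0.11],[0,0,0.11],[0,0,0.11],[0,0,0.11],[0,0,0.11],[0,0,0.11]],"yaw":[0,0,0,0,0,0,0,0]}'; python3 go.py 0.442 0.015 0.0944
```

```text
time: 24.8
tool_pos: [0.4422, 0.0149, 0.0944]
orientation: [[-0.918, -0.396, 0.001], [-0.396, 0.918, -0.0], [-0.0, -0.0, -1.0]]
contact_force: [-0.5, -0.4, 5.4]
width: 0.198
t 24.8 p [0.4422 0.0149 0.0944] yaw -156.7 q6 -2.12 F [-0.5 -0.4  5.4] w 0.198
linear cm [ 0.01  0.02 -0.  ] yaw None
```

Touchdown: +5 N upward, at the same height as when it was grasped. Opening partway, then fully, then retreating upward.

```bash
python3 -m inch '{"linear":[[0,0,-0.05],[0,0,-0.05],[0,0,-0.05],[0,0,-0.05],[0,0,-0.05],[0,0,-0.05],[0,0,-0.05],[0,0,-0.05]],"yaw":[0,0,0,0,0,0,0,0]}' -1; python3 -m inch '{"linear":[[0,0,-0.4],[0,0,-1.5],[0,0,-3.5],[0,0,-6],[0,0,-9],[0,0,-12],[0,0,-14],[0,0,-15]],"yaw":[0,0,0,0,0,0,0,0]}';python3 -m inch '{"linear":[[3,0,0],[6,0,0],[8,0,0],[9,0,0],[9,0,0],[9,0,0],[9,0,0],[9,0,0]],"yaw":[0,0,0,0,0,0,0,0]}'
python3 - <<'E'
from lid import *
s=env.read_camera('side');t=env.read_camera('top'); s0=np.load('side0.npy',allow_pickle=True).item();t0=np.load('top0.npy',allow_pickle=True).item()
lidc(s,.120,(372,150,44,45))
for nm,box in [('bottle',(394,190,52,124)),('cup',(284,275,35,60)),('spacer',(342,211,14,18))]:
  x,y,w,h=box; print(nm,'side diff',np.abs(s['img'][y:y+h,x:x+w].astype(int)-s0['img'][y:y+h,x:x+w]).mean().round(2))
for ce,st,m in blobs(s,(6,180,150),(14,255,255),3,40): print('orange',ce,st[:5])
cv2.imwrite('pics/g9.png',np.vstack([s['img'][130:340,240:480]]).repeat(2,0).repeat(2,1))
E
python3 go.py 0.44 0.015 0.25
```

```text
time: 25.8
tool_pos: [0.442, 0.0149, 0.0947]
orientation: [[-0.918, -0.396, 0.0], [-0.396, 0.918, -0.0], [0.0, -0.0, -1.0]]
contact_force: [0.6, -0.8, 1.3]
width: 1.002
time: 26.8
tool_pos: [0.4423, 0.0149, 0.2464]
orientation: [[-0.918, -0.396, 0.002], [-0.396, 0.918, -0.0], [-0.002, -0.001, -1.0]]
contact_force: [0.1, 0.4, -0.9]
width: 0.999
time: 27.8
tool_pos: [0.3596, -0.0206, 0.2446]
orientation: [[-0.918, -0.396, -0.0], [-0.396, 0.918, 0.0], [0.0, 0.0, -1.0]]
contact_force: [-1.0, 0.3, -0.4]
width: 0.999
enclosing [0.6363 0.0236] 0.0601 fit [0.636  0.0238] 0.0593
bottle side diff 5.81
cup side diff 2.57
spacer side diff 2.88
orange [317.9 186.1] [292, 174, 46, 23, 236]
t 27.9 p [ 0.3595 -0.0206  0.2446] yaw -156.68 q6 -2.25 F [-0.6 -0.3 -0.3] w 1.0
linear cm [-8.8   0.08 -0.54] yaw None
```

View pics/g9.png

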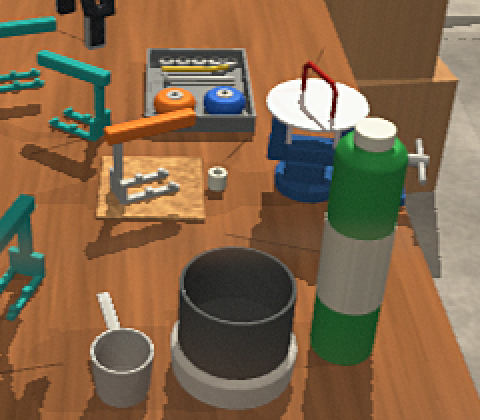

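The lid is flat on the vise (318,103). The lifter stands on the pad (140,185). Bottle, cup and spacer are in place and the arm is clear. Handing in.

```bash
python3 -c "
from bench import env
print(env.close_job())"
```

```text
the job is handed in; nothing more can be done
None
```

The lid was hooked from the cup side, lifted level and set down gently on the vise. The lifter was then unhooked and stood back on its cork pad, and the job was handed in at about 28 s. No verdict is reported, so the results below are from my own checks.

- **Lid:** the last side view puts its centre at (0.636, 0.024). The measured middle of the gap is (0.637, 0.0235), so it is about 1 mm off, and it looks flat on both jaws.
- **Lifter:** it stands upright about 4–5 mm from the pad's centre, going by the gripper's position at release. The force rose to about 5 N at touchdown, at the height where it was first grasped.
- **Bottle, cup and spacer:** they look unmoved in the last picture. I compared them with the start only by image difference in that view. It was small, highest for the bottle at 5.8 grey levels; I put that down to shadows and did not measure it further.
- **Robot:** gripper open and clear of everything.

**Disagreements:**
- **Lifter grip:** the lifter sat about 3 mm further forward in the grip than first measured, and the loop's heading was 23° rather than 21°. I corrected both before hooking.
- **Lid check:** two automatic lid-centre readings near the vise were off because the bottle cap and jaw pads got into the mask. A tighter crop fixed that.
- **Pictures:** I viewed 13, which is three over the budget of 10.

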